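Throw the gas-sampling valve to inject and start the run

ROBOT

A 7-joint arm with a two-finger parallel gripper is mounted at the origin on the work surface. World frame = base frame: x ahead of the robot, y to its left, z up, the work surface at z = 0. Lengths are in m, angles in rad, forces in N, time in s.
With the tool pointing down it reaches from about 0.425 to 0.875 m from the base axis. Payload 4.7 kg.
Tool frame: the origin (TCP) lies on the mounting face of the last link; the fingertips stand 182 mm ahead of it and the grasp point (between the pads) lies 164 mm ahead of it (robot.tcp_to_tips is the distance from the TCP to the fingertips, in m); z points along the fingers, y is the direction in which the jaws open and shut (so a half turn about z gives the same grasp; the last joint's range is limited). The gripper opens to 87 mm and grips with 3 to 60 N. Pads are 19 mm wide; open, the fingers measure 117 mm over their backs; the gripper's body (75 mm by 190 mm) begins 51 mm behind the grasp point.
Start: joints at [-1.186, 0.321, -0.07, 1.45, 0.023, 1.371, -0.057], TCP at [0.236, 0.606, 0.405] pointing down, gripper open.
Joint ranges: [-2.86, 2.86], [-0.3, 2.09], [-1.38, 1.24], [0.06, 2.45], [-1.56, 4.7], [0.09, 2.05], [-2.69, 2.69]. Speed limits (rad/s): [2.57, 2.57, 3.14, 3.14, 3.14, 3.14, 3.14].

INTERFACE

Orientations are given as a unit quaternion [x, y, z, w].
In Python, from plant import robot gives the robot as it stands.
- The arm moves only by the tool carry_out, never from a script. Its argument "targets" is text: rows parted by semicolons, each of 7 numbers parted by spaces: the shift along the tool's x, y, z normalised to -1 to 1, where 1 is 0.4 m, then the turn, a rotation vector about the tool's x, y, z normalised to -1 to 1, where 1 is 0.5 rad, then the closure, from 0 (fully open) to 1 (shut). A call has 1 to 8 rows; each row shifts and turns the pose as measured when the row begins, along the tool's axes as they then stand; what a row does not reach is not made up. A row lasts 1/8 s, in which the tool goes at most 62.5 mm and 10.7 degrees, less where a joint would pass 70% of its speed; a pose out of reach is approached as far as the arm can. A call with a number of a shift or a turn outside -1 to 1 is refused whole. A call with a gripper value outside its range is refused whole. The fingers move at their own pace and stop on an object; "squeeze" is the grip in N (left out, the last holds). Time passes only in rows, so rows that do not move let the fingers close. It gives the time, the measured TCP pose, the force and the opening at its end, in the units of the state.
- robot.observe(): the state, without advancing time (a new reading comes with each control period).
- robot.get_image(name): name is "scene" or "top" or "wrist"; returns a dict with "color" (384x512x3 uint8, blue, green, red), "depth" (384x512 float32, m along the optical axis (not along the pixel's ray), 0 where there is no reading), "vfov" (degrees; the focal length in pixels is half the picture's height over the tangent of half this angle, whatever the lens; pixels are square), "cx", "cy" (the principal point, pixels), "pose" (4x4, takes a point from camera to world coordinates). Camera axes: x right, y down, z forward; pixel columns grow to the right and rows downward; lengths in m; the calibration is good to about 2 mm. The wrist camera is an equidistant fisheye: a pixel r from the principal point sees the ray r / f radians off the axis. A picture is of the moment at which its call begins.
- robot.finish_job(): hands the job in, once; it reports no verdict.
Trained networks look in the newest picture that a camera, given by its name, has taken for a name from the list of things; names that differ only in an ending like _2 or _b are one class to them, and where a whole thing is asked for, a point or a joint stands for the part that bears it (a point fixed in the world has none). Each returns a list of dicts, best first, with "p" (0 to 1); they miss things now and then, are a little off and sometimes report something else, mostly with a low value. They report only what shows in the picture. A call takes as long as a camera call. They do not tell look-alikes from the thing itself.
- robot.boxes_of(label, camera): "at" ([column, row] in pixels, amid what is visible of it).
- robot.outline_of(label, camera): "mask" (384x512 bool, what is visible of it) and "at" ([column, row] in pixels, amid what is visible of it).
The state is a dict: "time_s": time; "joint_positions": joint angles; "qvel": joint speeds; "joint_efforts": joint torques, N m; "eef_pos": TCP position; "tool_rot": TCP orientation; "force": force on the tool from outside, world axes, zero at the start; "ft_torque": the same for the moment, N m; "opening": finger opening in m.
Only numpy, scipy, OpenCV 4.12 (cv2) and the standard library are available. Lean on these libraries where they do the work, as an engineer would, in place of code of your own. Each camera call takes 0.05 s, during which the arm holds its last target.

TASK

The sample loop is flushed and ready: push the sampling valve's lever across from its load stop, on past the bleed click half-way, until it rests against the far (inject) stop, and only then press the start key on the remote-start unit down until the run starts. Just push with the fingertips: the start unit is not to be picked up or pushed away from where it stands, and the bottle, vials, jar, beaker, syringe and spanner stay where they are.

Things in the scene. Friction and masses are not known exactly. Their poses are not given: they have to be found in the camera images.
- valve: the bench-top gas-sampling valve, fixed to the bench: a white case 240 x 240 x 100 mm with an aluminium deck on top. Origin in the middle of its underside, z up; -x is its front, nearest the robot, over which the lever sweeps. On the rear of the deck stand a coiled steel loop (x 85, y 0 mm, 54 tall), a flow tube (x 85, y 88, 130 tall) and a needle valve (x 85, y -88, 36 tall)
- valve_shaft (a point): the vertical axis of the lever, 20 mm in front of the middle of the deck, at the height of the lever's centre line (136 mm above the bench, 36 mm above the deck). Its x axis is the valve's
- lever_grip (a point): the middle of the lever's black grip, on its centre line, 90 mm from the shaft axis. The lever is a level 8 mm steel rod; its round grip, 18 mm thick, runs from 62 to 118 mm from the axis, with 27 mm of free air below it, so fingers can go down beside it. Pins 43 mm tall, 40 mm from the axis, mark the end stops
- lever (a joint): lever angle, rad, counter-clockwise from above. 0: load stop (shaft to grip points 0.70 rad from the valve's -x towards its +y); 0.70: middle click, bleed (points to -x); 1.40: inject stop (0.70 rad from -x towards -y). So it sweeps from the robot's left to its right. A sprung detent holds it at all three; leaving one takes about 5 N at the grip; past the ridges at 0.35 and 1.05 it snaps on and stays
- start_unit: the cordless remote-start unit of the chromatograph, loose on the bench on four rubber feet: a grey box 64 (x) x 90 (y) x 34 mm with one round grey push key in a black collar in the middle of its white lid; about 0.35 kg. Origin at the middle of its underside, z up
- start_key_top (a point): the middle of the top face of the start key (30 mm across), which is pressed straight down
- start_key (a joint): travel of the start key, m: 0 up, 0.006 fully down; a spring returns it, fully down takes about 4.5 N, and the run starts at 0.0045
- reagent: bystander: amber glass reagent bottle, 66 mm across, 125 mm tall; origin at the middle of its underside, z up
- vial_block: bystander: white block full of small capped vials, 60 x 90 x 40 mm; origin at the middle of its underside, z up
- septa_jar: bystander: low clear jar with a metal lid, 60 mm across, 60 mm tall; origin at the middle of its underside, z up
- headspace_vial: bystander: single clear glass vial, 22 mm across, 75 mm tall, standing on the valve's deck at its rear right corner, in front of the black needle-valve knob; origin at the middle of its underside, z up
- wrench: bystander: open-ended spanner, 140 mm long; origin at the middle of its length, on the bench
- beaker: bystander: glass beaker, 68 mm across, 85 mm tall; origin at the middle of its underside, z up
- syringe: bystander: gas-tight glass syringe lying on the bench, 147 mm long; origin at the middle of its length, on the bench
Not all that is in view belongs to the job. Leave any blue, green or pink look-alike of the start_unit alone.

How it is judged:
On the way, in this order (a step that is already met when the one before it is completed fails the run):
1. the lever has been pushed past the middle click and rests at the inject stop (value of joint lever above 1.33 rad), for 0.2 s.
2. the start key is pressed down while the lever stays at the inject stop (value of joint lever above 1.33 rad and value of joint start_key above 0.0045 m), for 0.05 s.
At the end, for the whole second after the job is handed in: the lever rests at the inject stop (above 1.33 of 1.40 rad), the start key has been pressed after that (4.5 of 6 mm) and has come up again (below 2 mm), and the start unit stands flat on the bench within 20 mm of where it was (value of joint lever above 1.33 rad and velocity of joint lever below 0.05 rad/s and value of joint start_key below 0.002 m and distance of start_unit from where it was at the start of the episode below 0.02 m and height (world z) of start_unit below 0.006 m and angle between start_unit's own z axis and vertical below 0.1 rad and linear speed of start_unit below 0.02 m/s); the robot touches nothing.
It fails at once if the start key is pressed before the lever is at the inject stop (value of joint start_key above 0.0045 m and not (value of joint lever above 1.33 rad)).
It fails at once if the start unit is lifted, tipped or pushed away (more than 20 mm) (height (world z) of start_unit above 0.01 m or distance of start_unit from where it was at the start of the episode above 0.02 m or angle between start_unit's own z axis and vertical above 0.2 rad).
It fails at once if a bystander is moved more than 20 mm, or an upright one tipped (distance of any of reagent, vial_block, septa_jar, headspace_vial, wrench, beaker, syringe from where it was at the start of the episode above 0.02 m or angle between any of reagent, headspace_vial, beaker's own z axis and vertical above 0.3 rad).
It also fails if it takes over 54 s, if anything falls off the work surface, if the arm or the gripper's body presses on something with over 40 N, if the wrist force passes 120 N, or if a joint passes its speed limit or range.

## Working session

There is one attempt and no reset: what is moved stays moved. The work goes in short steps, Python scripts to look and compute and a tool call to move; the robot and the scene stay as the last step left them, time stands still between calls to the robot, and variables do not carry over. Pictures are saved under pics/ and viewed, and the job is handed in when it is done.

Besides the shell and the picture viewer there is one more tool, called after ">>>" as name(argument=value, ...) on one line, values as JSON. carry_out: Moves the arm, as the interface text tells. Its arguments: {"type":"object","properties":{"targets":{"type":"string"},"squeeze":{"type":"number"}},"required":["targets"]}

```bash
mkdir -p pics; ls
cat > h.py <<'E'
import numpy as np, cv2
from plant import robot
def f_of(im): return 384/2/np.tan(np.radians(im["vfov"])/2)
def px2w(im,u,v,d=None):
    f=f_of(im)
    if d is None: d=im["depth"][int(v),int(u)]
    p=np.array([(u-im["cx"])/f*d,(v-im["cy"])/f*d,d,1])
    return (im["pose"]@p)[:3]
def cloud(im):
    f=f_of(im); v,u=np.mgrid[:384,:512]; d=im["depth"]
    P=np.stack([(u-im["cx"])/f*d,(v-im["cy"])/f*d,d],-1)
    return P@im["pose"][:3,:3].T+im["pose"][:3,3]
E
python3 - <<'E'
from h import *
import pickle
for n in ["scene","top"]:
    im=robot.get_image(n); cv2.imwrite(f"pics/{n}0.png",cv2.resize(im["color"],(800,600),interpolation=cv2.INTER_CUBIC)); pickle.dump(im,open(n+"0.pkl","wb"))
    print(n,im["pose"].round(3).tolist(),im["vfov"])
    for l in ["lever_grip","valve_shaft","start_key_top","start_unit","valve","headspace_vial","lever"]:
        for b in robot.boxes_of(l,n)[:4]:
            u,v=b["at"]; print(l,b["p"],u,v,px2w(im,u,v).round(3))
print(robot.observe())
E
```

```text
pics
scene [[0.25, 0.74, -0.625, 1.266], [0.968, -0.199, 0.152, -0.183], [-0.012, -0.643, -0.766, 0.937], [0.0, 0.0, 0.0, 1.0]] 55.75308665528544
lever_grip 0.47 282.7 184.6 [0.602 0.04  0.147]
valve_shaft 0.93 268.9 218.7 [ 0.716 -0.032  0.155]
start_key_top 0.59 208.0 164.2 [ 0.377 -0.154  0.062]
start_key_top 0.58 160.5 224.5 [ 0.582 -0.33   0.054]
start_unit 0.92 212.2 169.8 [ 0.385 -0.144  0.04 ]
start_unit 0.66 119.6 271.5 [ 0.702 -0.454  0.04 ]
start_unit 0.59 162.1 232.4 [ 0.603 -0.33   0.042]
start_unit 0.59 197.4 289.2 [ 0.812 -0.253  0.046]
valve 0.56 268.2 221.7 [ 0.687 -0.026  0.1  ]
headspace_vial 0.67 237.4 202.0 [ 0.644 -0.102  0.163]
lever 0.69 277.7 181.6 [0.549 0.041 0.102]
top [[-0.025, -0.989, 0.146, 0.414], [-1.0, 0.026, 0.009, -0.009], [-0.012, -0.146, -0.989, 1.297], [0.0, 0.0, 0.0, 1.0]] 57.92712619046218
lever_grip 0.59 240.6 196.8 [0.575 0.05  0.142]
valve_shaft 0.69 256.4 182.2 [ 0.623 -0.004  0.144]
valve_shaft 0.59 164.4 243.0 [0.428 0.32  0.088]
start_key_top 0.52 320.1 137.8 [ 0.8   -0.244  0.055]
start_key_top 0.42 352.6 195.5 [ 0.581 -0.349  0.057]
s
[... 421 characters left out ...]
: array([-1.18590225,  0.32098225, -0.07009201,  1.45050402,  0.02257852,
        1.37084176, -0.05686764]), 'qvel': array([ 1.45459095e-03, -2.05314501e-03, -3.50230141e-04, -1.11744641e-03,
        5.69655551e-04, -1.10819995e-03, -7.75939517e-05]), 'joint_efforts': array([-5.20840167e-04, -4.91046524e+01, -4.03805673e-01, -3.12748826e+01,
       -6.38971687e-02,  3.37517238e-02,  3.44055741e-05]), 'eef_pos': array([0.23554559, 0.60581317, 0.40479597]), 'tool_rot': array([1.84317312e-01, 9.82866790e-01, 2.25043452e-05, 1.86180163e-05]), 'force': array([0.85190216, 0.45409763, 1.00451942]), 'ft_torque': array([2.99832623e-05, 2.93752566e-03, 1.82101687e-02]), 'opening': 0.08748995137737546}
```

View pics/scene0.png

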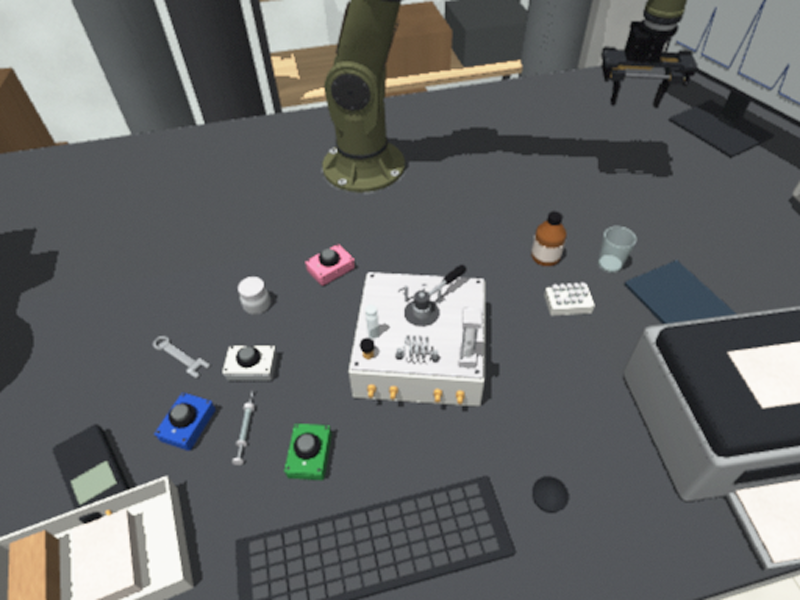

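View pics/top0.png

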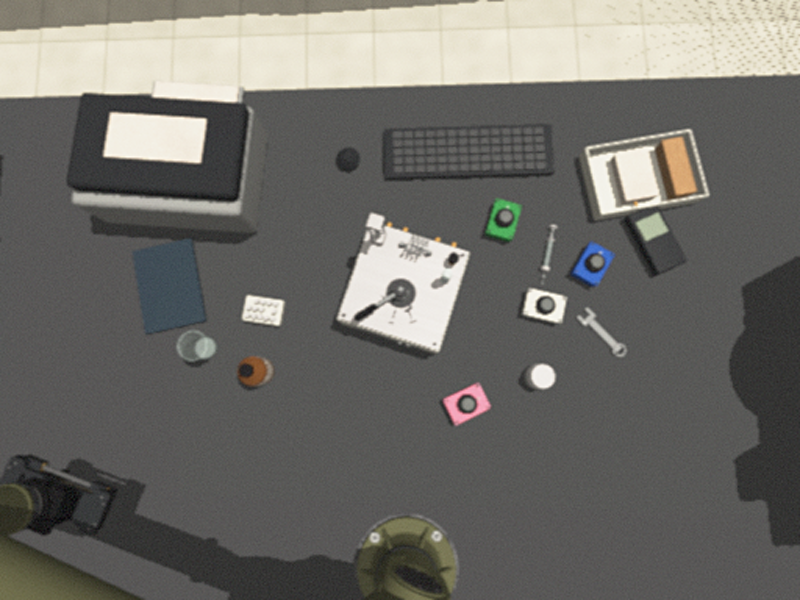

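The scene picture (800x600) shows four candidates for the start unit: a pink one at (330,263), a blue one at (185,420), a green one at (307,450), and a grey one with a white lid at (249,360), which is top (545,305). By the description I choose the white-lidded one. The lever grip is at top (368,312), at the load side.

Run:
```python
from h import *
import pickle
T=pickle.load(open("top0.pkl","rb"));S=pickle.load(open("scene0.pkl","rb"))
a=cv2.resize(T["color"][120:235,205:385],(790,505),interpolation=cv2.INTER_CUBIC)
cv2.imwrite("pics/c1.png",a)
b=cv2.resize(S["color"][160:265,130:320],(798,441),interpolation=cv2.INTER_CUBIC); cv2.imwrite("pics/c2.png",b)
for n,im in (("top",T),("scene",S)):
    C=cloud(im); col=im["color"].astype(int)
    m=(abs(C[...,2]-0.1)<0.006)&(abs(C[...,0]-0.62)<.2)&(abs(C[...,1])<.17)
    P=C[m]; r=cv2.minAreaRect((P[:,:2]*1000).astype(np.float32)); print(n,"deck",r,np.median(P[:,2]))
    m=(abs(C[...,2]-0.036)<0.012)&(abs(C[...,0]-0.59)<.07)&(abs(C[...,1]+.335)<.08)
    P=C[m]; r=cv2.minAreaRect((P[:,:2]*1000).astype(np.float32)); print("unit",r,np.median(P[:,2]))
    m=(C[...,2]>0.044)&(abs(C[...,0]-0.59)<.05)&(abs(C[...,1]+.335)<.05)
    P=C[m]; print("key",P.mean(0),np.median(P[:,2]),P.min(0),P.max(0))
    m=(C[...,2]>0.125)&(C[...,2]<0.16)&(abs(C[...,0]-0.58)<.09)&(abs(C[...,1]-0.03)<.1)
    P=C[m]; d=(col.max(-1)<80)[m]
    print("lever dark",P[d].mean(0),P[d].min(0),P[d].max(0)); print(P.mean(0))
```

```text
top deck ((631.884765625, -10.680999755859375), (238.09242248535156, 237.4339599609375), 70.56881713867188) 0.09936537222106079
unit ((586.0487670898438, -340.9569396972656), (89.61245727539062, 64.67508697509766), 74.69622802734375) 0.03378053224933897
key [ 0.58475851 -0.34033239  0.05107352] 0.051399793047606446 [ 0.56597486 -0.36120157  0.04403325] [ 0.60651962 -0.31950424  0.06158134]
lever dark [0.56879841 0.06695439 0.14276344] [ 0.55168282 -0.0056561   0.13110145] [0.60282638 0.09617467 0.1477677 ]
[0.5882246  0.03626462 0.14240001]
scene deck ((631.5439453125, -8.523681640625), (238.8636932373047, 241.02540588378906), 70.68428039550781) 0.10250399082628547
unit ((613.4241943359375, -348.1419677734375), (92.41683197021484, 128.15773010253906), 71.72999572753906) 0.03647921152515948
key [ 0.58809763 -0.3367278   0.05238543] 0.05065115487642524 [ 0.56415434 -0.35984083  0.04408621] [ 0.60575457 -0.31561665  0.06149224]
lever dark [0.58726985 0.04863518 0.14250839] [ 0.55025164 -0.01605005  0.12541181] [0.62685583 0.1003415  0.15092298]
[0.5947459  0.02959143 0.14349594]
```

View pics/c1.png

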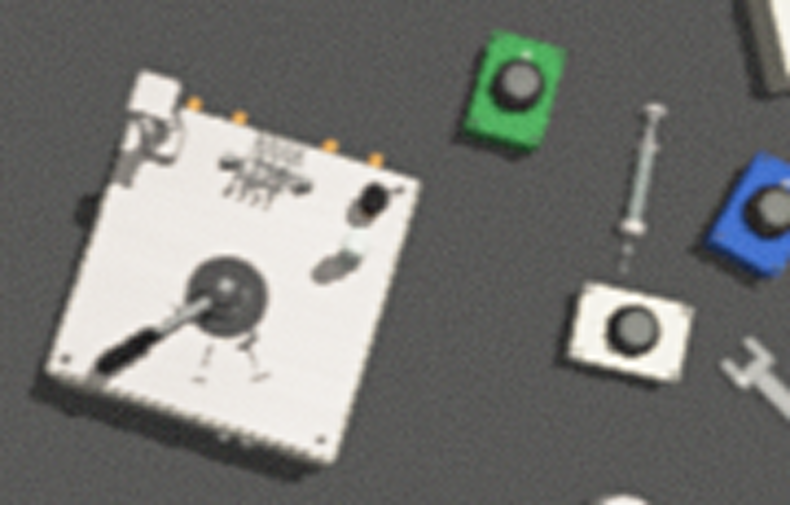

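View pics/c2.png

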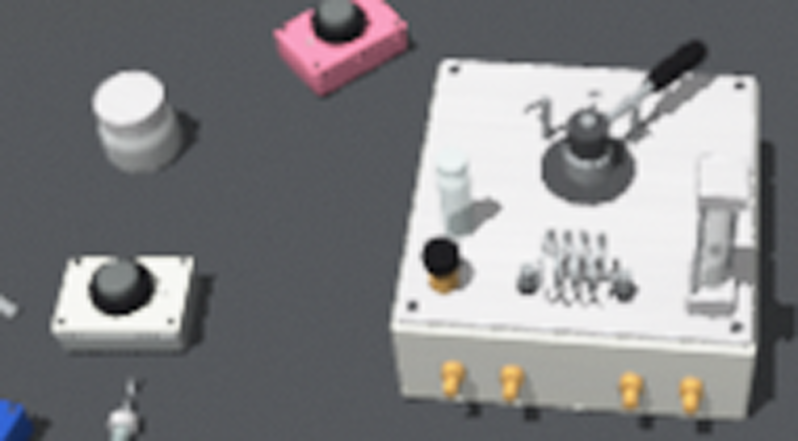

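The close crops confirm the white-lidded grey unit, with its key at about (0.586, -0.340). The valve's yaw is about -19.4°, and the shaft works out at about (0.613, -0.003). The grip at the load stop should be near (0.567, 0.074), and the image agrees. I'll close the fingers and move to the load side of the lever, staying high.

>>> carry_out(targets="-0.12 -0.075 0 0 0 0 1; -0.12 -0.075 0 0 0 0 1; -0.12 -0.075 0 0 0 0 1; -0.12 -0.075 0 0 0 0 1; -0.12 -0.075 0 0 0 0 1; -0.12 -0.075 0 0 0 0 1; -0.12 -0.075 0 0 0 0 1; -0.12 -0.075 0 0 0 0 1", squeeze=10)

```text
time_s: 1.8
eef_pos: [0.5116, 0.2379, 0.4046]
tool_rot: [0.178, 0.984, 0.003, 0.0]
force: [0.3, 1.5, -0.0]
opening: 0.0151
```

```bash
cat >> h.py <<'E'
from scipy.spatial.transform import Rotation as R
def go(target,yaw=None):
    o=robot.observe(); q=R.from_quat(o["tool_rot"]); d=q.inv().apply(np.array(target)-o["eef_pos"])
    print("t",o["time_s"],"pos",o["eef_pos"].round(4),"norm shift",(d/0.4).round(3),"F",o["force"].round(1),"op",round(o["opening"],4),"qd",o["joint_positions"].round(2))
    # correction to vertical w/ tool y at angle yaw (deg)
    if yaw is not None:
        a=np.radians(yaw); y=np.array([np.cos(a),np.sin(a),0]); z=np.array([0,0,-1.]); x=np.cross(y,z)
        t=R.from_matrix(np.stack([x,y,z],1)); print("turn norm",((q.inv()*t).as_rotvec()/0.5).round(3))
def unfish(im,u,v): pass
E
python3 - <<'E'
from h import *
go([0.608,0.108,0.405],68.8)
E
```

```text
t 1.8 pos [0.5116 0.2379 0.4046] norm shift [-0.34  -0.219 -0.003] F [ 0.3  1.5 -0. ] op 0.0151 qd [-0.69  0.14  0.23  1.68 -0.04  1.33  0.76]
turn norm [ 0.011 -0.002  0.023]
```

>>> carry_out(targets="-0.12 -0.075 0 0.01 0 0.02 1; -0.12 -0.075 0 0 0 0 1; -0.08 -0.055 0 0 0 0 1; 0 0 0 0 0 0 1")

```text
time_s: 2.3
eef_pos: [0.6063, 0.1053, 0.4052]
tool_rot: [0.188, 0.982, -0.0, 0.001]
force: [-0.7, 0.7, 0.3]
opening: 0.0006
```

Run:
```python
from h import *
im=robot.get_image("wrist"); cv2.imwrite("pics/w1.png",cv2.resize(im["color"],(800,600)))
im=robot.get_image("top"); cv2.imwrite("pics/t1.png",cv2.resize(im["color"][120:235,205:385],(790,505)))
go([0.608,0.106,0.30],68.8)
```

```text
t 2.4 pos [0.605  0.1093 0.4051] norm shift [-0.01  -0.005  0.263] F [0.9 0.4 0. ] op 0.0006 qd [-0.5   0.25  0.34  1.56 -0.09  1.35  1.04]
turn norm [ 0.004  0.002 -0.004]
```

View pics/w1.png

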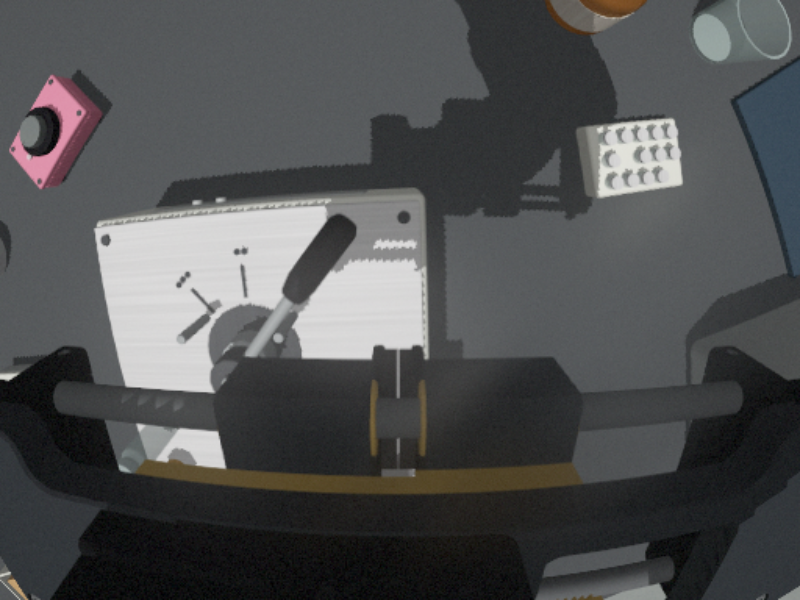

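View pics/t1.png

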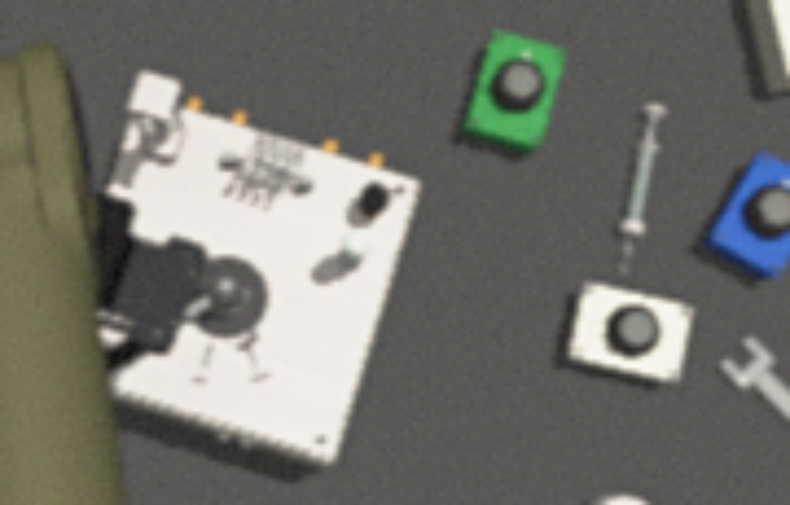

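The wrist view shows the closed fingers at (398,400), beside the grip at (318,258) on its load side with deck clear below. The white start unit is visible in the top view at (635,330). Next I lower the fingers.

>>> carry_out(targets="-0.01 -0.005 0.1 0 0 0 1; 0 0 0.1 0 0 0 1; 0 0 0.06 0 0 0 1; 0 0 0 0 0 0 1")

```text
time_s: 2.9
eef_pos: [0.6057, 0.1151, 0.2997]
tool_rot: [0.179, 0.984, 0.004, 0.001]
force: [0.2, 1.0, 0.2]
opening: 0.0003
```

Run:
```python
from h import *
im=robot.get_image("wrist"); cv2.imwrite("pics/w2.png",cv2.resize(im["color"],(800,600)))
go([0.608,0.106,0.299],68.8)
s=np.array([.613,-.003])
for q in [0,.2,.4,.6,.8,1.0,1.2,1.4]:
    th=np.radians(120.6)+q
    d=np.array([np.cos(th),np.sin(th)]); n=np.array([d[1],-d[0]])
    ty=np.radians(68.8); a=th+np.pi/2-(ty+np.pi)
    h=.0095*abs(np.sin(a))+.012*abs(np.cos(a))+.009
    C=s+.095*d+h*n; print(q,C.round(3),h.round(3))
```

```text
t 2.95 pos [0.6063 0.1153 0.3011] norm shift [-0.012 -0.02   0.005] F [-0.3  0.7  0.1] op 0.0001 qd [-0.5   0.32  0.32  1.68 -0.12  1.15  1.07]
turn norm [0.018 0.003 0.021]
0 [0.586 0.091] 0.024
0.2 [0.567 0.084] 0.024
0.4 [0.55  0.072] 0.023
0.6 [0.536 0.057] 0.022
0.8 [0.526 0.041] 0.022
1.0 [0.519 0.024] 0.023
1.2 [0.515 0.005] 0.024
1.4 [ 0.516 -0.014] 0.024
```

View pics/w2.png

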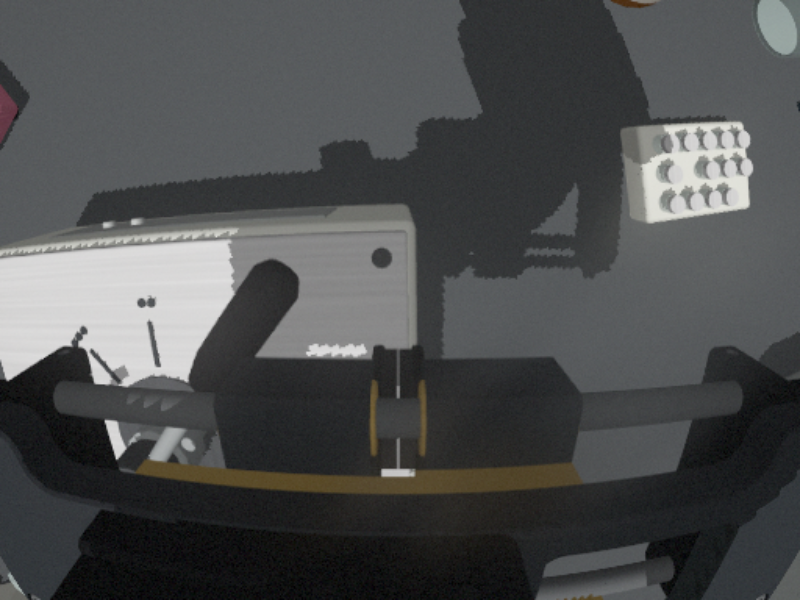

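The tips are low beside the grip in free air, with the grip at (245,325) in the wrist view. Now I push along the arc in small steps.

>>> carry_out(targets="0.025 -0.07 0.002 0 0 0.02 1; 0.02 -0.017 0 0 0 0 1; 0.02 -0.017 0 0 0 0 1; 0.015 -0.022 0 0 0 0 1; 0.015 -0.022 0 0 0 0 1; 0 0 0 0 0 0 1")

```text
time_s: 3.7
eef_pos: [0.5527, 0.0806, 0.3079]
tool_rot: [0.179, 0.984, 0.012, 0.013]
force: [2.3, 0.8, -0.8]
opening: 0.0006
```

Run:
```python
from h import *
im=robot.get_image("wrist"); cv2.imwrite("pics/w3.png",cv2.resize(im["color"],(800,600)))
go([0.536,0.057,0.299],68.8)
```

```text
t 3.75 pos [0.5532 0.0811 0.308 ] norm shift [ 0.019 -0.072  0.02 ] F [ 3.5  1.8 -2. ] op 0.0003 qd [-0.49  0.19  0.34  1.83 -0.08  1.1   1.09]
turn norm [0.057 0.044 0.02 ]
```

View pics/w3.png

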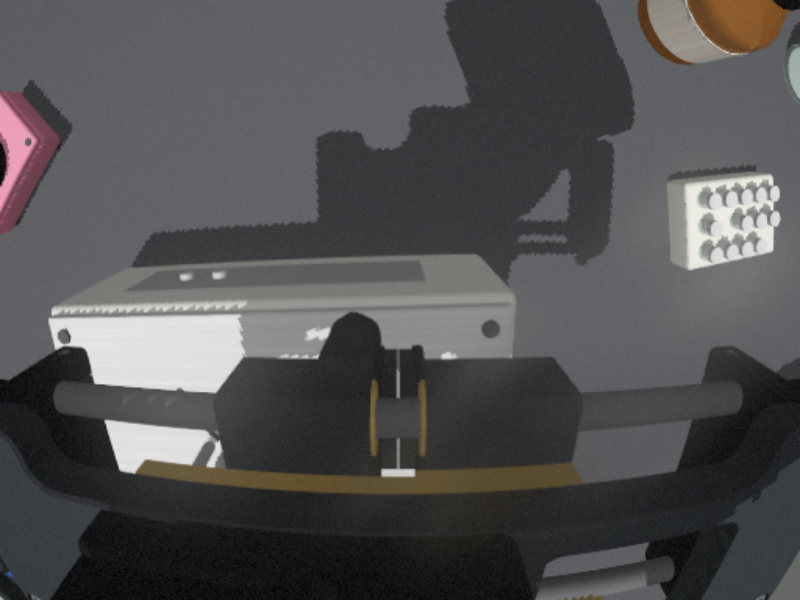

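The fingers are in contact: the grip tip is at (352,335), just left of the fingers at (398,400). The tool has risen by 8 mm, so I'll correct the height and tilt while continuing along the arc.

>>> carry_out(targets="0 -0.005 0.025 0.05 0.04 0.02 1; 0.01 -0.03 0.01 0.02 0.02 0 1; 0.01 -0.03 0.005 0.01 0.01 0 1; 0.01 -0.03 0.005 0.01 0.01 0 1; 0 0 0.003 0 0 0 1")

```text
time_s: 4.38
eef_pos: [0.5286, 0.0513, 0.2904]
tool_rot: [0.183, 0.983, -0.006, -0.01]
force: [0.1, 0.1, 1.1]
opening: 0.0007
```

Run:
```python
from h import *
im=robot.get_image("wrist"); cv2.imwrite("pics/w4.png",cv2.resize(im["color"],(800,600)))
go([0.526,0.041,0.299],68.8)
go([0.519,0.024,0.299],68.8)
```

```text
t 4.425 pos [0.5288 0.0519 0.2903] norm shift [-0.003 -0.028 -0.021] F [-0.8  0.3 -0.8] op 0.0007 qd [-0.47  0.17  0.35  1.89 -0.06  1.12  1.11]
turn norm [-0.029 -0.036  0.005]
t 4.425 pos [0.5288 0.0519 0.2903] norm shift [-0.002 -0.074 -0.021] F [-0.8  0.3 -0.8] op 0.0007 qd [-0.47  0.17  0.35  1.89 -0.06  1.12  1.11]
turn norm [-0.029 -0.036  0.005]
```

View pics/w4.png

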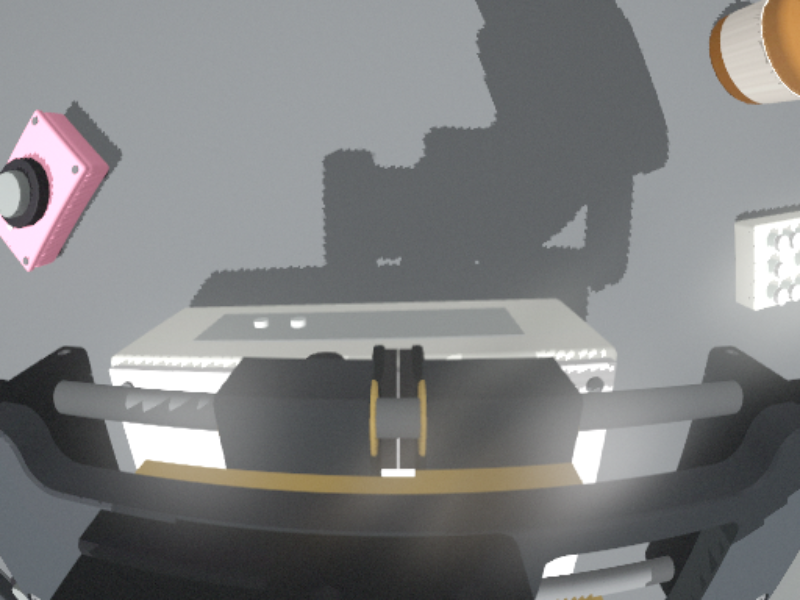

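The lever has snapped ahead, with its tip now at (325,355), a gap from the fingers. The tool is a bit low, with tips about 8 mm above the deck. I'll raise it and push through the second half.

>>> carry_out(targets="0 -0.02 -0.018 -0.02 -0.03 0 1; 0 -0.03 0 0 0 0 1; -0.002 -0.03 0 0 0 0 1; -0.008 -0.03 0 0 0 0 1; -0.01 -0.03 0 0 0 0 1; 0 0 0 0 0 0 1")

```text
time_s: 5.18
eef_pos: [0.5167, -0.0001, 0.2999]
tool_rot: [0.18, 0.984, 0.004, 0.001]
force: [-0.3, 0.1, -0.6]
opening: 0.0004
```

Run:
```python
from h import *
im=robot.get_image("wrist"); cv2.imwrite("pics/w5.png",cv2.resize(im["color"],(800,600)))
go([0.515,0.005,0.299],68.8)
go([0.516,-0.014,0.299],68.8)
```

```text
t 5.225 pos [0.5168 0.0006 0.2998] norm shift [0.008 0.009 0.002] F [ 0.2  0.2 -0.3] op 0.0007 qd [-0.42  0.12  0.39  1.92 -0.06  1.11  1.21]
turn norm [0.018 0.002 0.018]
t 5.225 pos [0.5168 0.0006 0.2998] norm shift [-0.011 -0.035  0.002] F [ 0.2  0.2 -0.3] op 0.0007 qd [-0.42  0.12  0.39  1.92 -0.06  1.11  1.21]
turn norm [0.018 0.002 0.018]
```

View pics/w5.png

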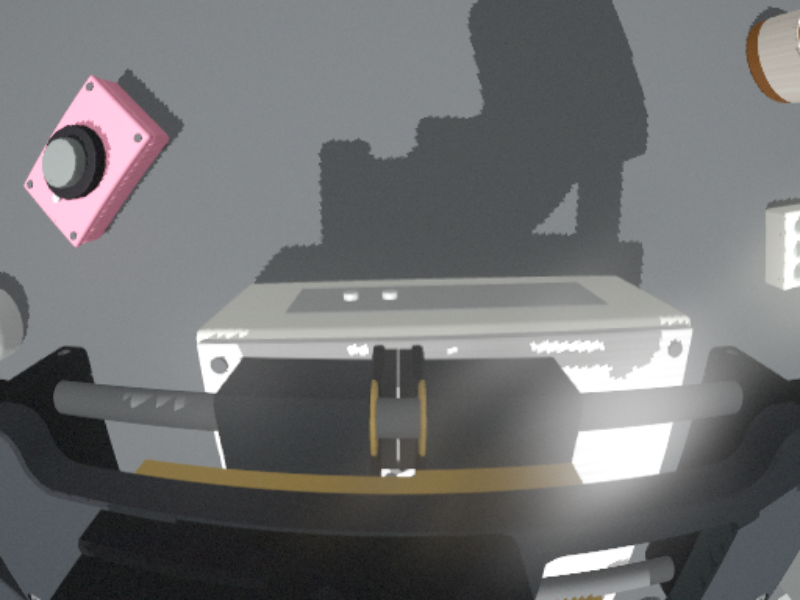

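No force now, so the lever has probably snapped to inject. I'll press on gently to seat it against the stop.

>>> carry_out(targets="-0.006 -0.018 0 0.02 0 0.01 1; -0.006 -0.018 0 0 0 0 1; 0 0 0 0 0 0 1")

```text
time_s: 5.6
eef_pos: [0.5163, -0.0151, 0.3]
tool_rot: [0.182, 0.983, -0.001, 0.001]
force: [-0.3, 1.5, 0.2]
opening: 0.0004
```

Run:
```python
from h import *
for n in ("scene","top"):
    im=robot.get_image(n); 
    c=im["color"][160:265,130:320] if n=="scene" else im["color"][120:235,205:385]
    cv2.imwrite(f"pics/{n}6.png",cv2.resize(c,(800,int(800*c.shape[0]/c.shape[1]))))
go([0.516,-0.014,0.299],68.8)
```

```text
t 5.7 pos [ 0.5163 -0.0149  0.2999] norm shift [0.002 0.002 0.002] F [ 0.3  0.4 -0.4] op 0.0008 qd [-0.4   0.12  0.41  1.92 -0.05  1.11  1.23]
turn norm [-0.004  0.003  0.01 ]
```

View pics/scene6.png

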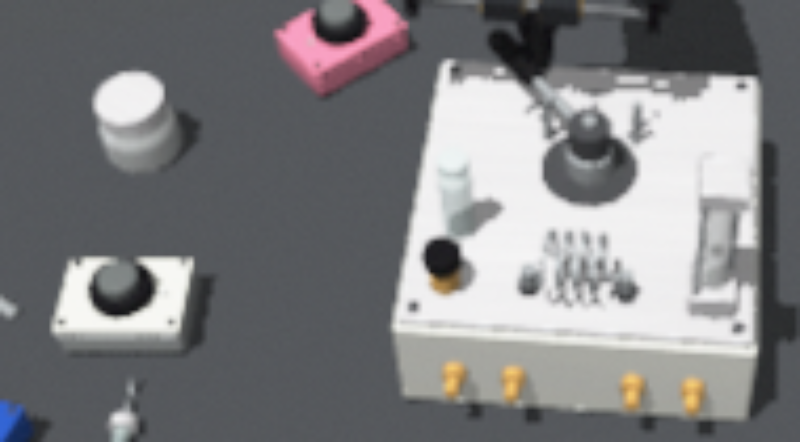

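View pics/top6.png

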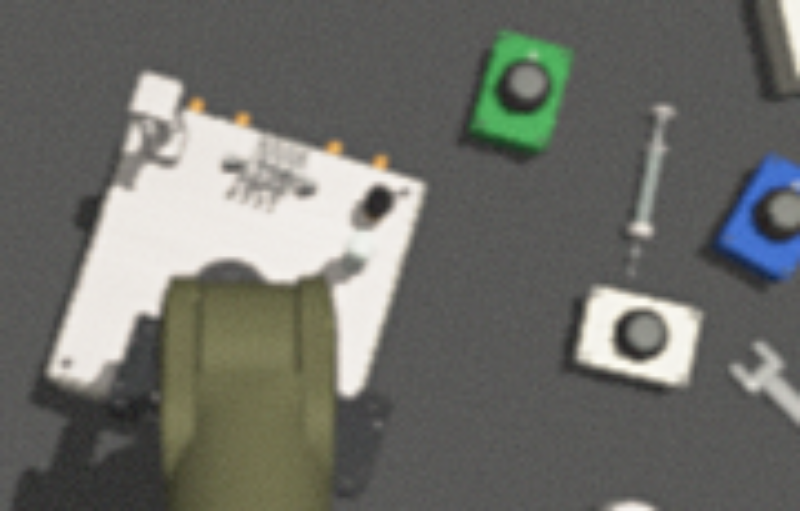

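The scene crop shows the lever lying mirrored, with its grip at (512,50) against the right-hand pin. The fingers aren't loaded yet, so I'll nudge along the tangent until a force shows it is against the stop.

>>> carry_out(targets="-0.008 -0.009 0 0 0 0 1; -0.008 -0.009 0 0 0 0 1; 0 0 0 0 0 0 1")

```text
time_s: 6.08
eef_pos: [0.5179, -0.0167, 0.2997]
tool_rot: [0.178, 0.984, 0.004, -0.005]
force: [-0.3, 0.4, 0.4]
opening: 0.0006
```

>>> carry_out(targets="-0.012 -0.014 0 0 0 0 1; -0.012 -0.014 0 0 0 0 1")

```text
time_s: 6.32
eef_pos: [0.5205, -0.0212, 0.2992]
tool_rot: [0.175, 0.984, 0.011, -0.012]
force: [-10.3, 18.1, 10.9]
opening: 0.0
```

Run:
```python
from h import *
go([0.516,-0.014,0.299],68.8)
```

```text
t 6.325 pos [ 0.5205 -0.0212  0.2992] norm shift [0.017 0.013 0.001] F [-10.3  18.1  10.9] op 0.0 qd [-0.38  0.14  0.41  1.91 -0.09  1.13  1.29]
turn norm [ 0.036 -0.056  0.037]
```

The reaction of about 20 N shows the lever is against the inject stop. I'll back off along the tangent, then lift.

>>> carry_out(targets="0.025 0.03 0 0.03 -0.05 0.03 1; 0.035 0.04 0 0 0 0 1; 0 0.02 -0.1 0 0 0 1; 0 0 -0.12 0 0 0 1; 0 0 -0.12 0 0 0 1; 0 0 0 0 0 0 1")

```text
time_s: 7.08
eef_pos: [0.5116, 0.0184, 0.4389]
tool_rot: [0.183, 0.983, -0.002, -0.0]
force: [0.1, -0.5, 0.3]
opening: 0.0007
```

Run:
```python
from h import *
im=robot.get_image("scene"); C=cloud(im); col=im["color"].astype(int)
c=im["color"][160:265,130:320]
cv2.imwrite(f"pics/s7.png",cv2.resize(c,(800,int(800*c.shape[0]/c.shape[1]))))
m=(C[...,2]>0.125)&(C[...,2]<0.16)&(abs(C[...,0]-0.535)<.06)&(abs(C[...,1]+.03)<.1)
P=C[m];print(m.sum(),P.mean(0)); P=P[:,:2]-[.613,-.003]; print(np.degrees(np.arctan2(P[:,1],P[:,0]).mean())%360)
go([0.587,-0.339,0.40],68.8)
```

```text
129 [ 0.54439622 -0.02858585  0.14325747]
202.92166834939303
t 7.125 pos [0.511  0.0184 0.4366] norm shift [-0.499 -0.765  0.094] F [0.2 0.  0.2] op 0.0005 qd [-0.46  0.    0.37  1.75  0.    1.39  1.12]
turn norm [-0.011 -0.006  0.003]
```

View pics/s7.png

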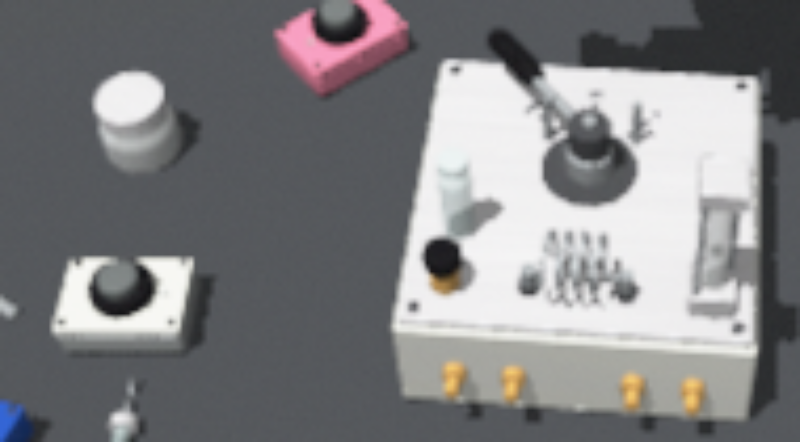

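The lever measures about 203°, where the inject stop should be about 201°, and it stays there. Next I carry the fingers high over to the start key.

>>> carry_out(targets="-0.072 -0.11 0 0 0 0 1; -0.072 -0.11 0 0 0 0 1; -0.072 -0.11 0 0 0 0 1; -0.072 -0.11 0 0 0 0 1; -0.072 -0.11 0 0 0 0 1; -0.072 -0.11 0 0 0 0 1; 0 0 0 0 0 0 1")

```text
time_s: 8.0
eef_pos: [0.5772, -0.3011, 0.4252]
tool_rot: [0.183, 0.983, -0.006, -0.01]
force: [-1.2, 0.3, 0.7]
opening: 0.0004
```

Run:
```python
from h import *
for n in ("top","scene"):
    im=robot.get_image(n); C=cloud(im); col=im["color"].astype(int)
    m=(C[...,2]>0.038)&(C[...,2]<.07)&(abs(C[...,0]-0.586)<.035)&(abs(C[...,1]+.34)<.035)&(col.max(-1)<150)
    P=C[m]; print(n,m.sum(),P.mean(0)); z=np.sort(P[:,2]); print(z[::max(1,len(z)//12)].round(4))
    g=m&(col.max(-1)>70); print("grey top",g.sum(),C[g].mean(0),np.median(C[g],0))
go([0.587,-0.339,0.30],68.8)
```

```text
top 63 [ 0.57830217 -0.33382022  0.04873264]
[0.0388 0.0417 0.043  0.0444 0.0456 0.0464 0.0467 0.0481 0.0523 0.0536
 0.0548 0.0555 0.0586]
grey top 36 [ 0.57849995 -0.33623796  0.05141539] [ 0.57927879 -0.3355383   0.05359991]
scene 171 [ 0.59076931 -0.33677591  0.05134067]
[0.0381 0.0427 0.0459 0.0471 0.0482 0.0489 0.0495 0.0518 0.056  0.0578
 0.0586 0.0598 0.0611]
grey top 93 [ 0.58624793 -0.33765521  0.05465398] [ 0.58594041 -0.33745042  0.05747063]
t 8.1 pos [ 0.5784 -0.2964  0.4256] norm shift [-0.063 -0.088  0.314] F [-0.8  0.9  0.1] op 0.0003 qd [-0.05  0.36  0.63  1.43 -0.19  1.43  1.79]
turn norm [-0.023 -0.034  0.018]
```

>>> carry_out(targets="-0.06 -0.09 0.08 -0.02 -0.03 0.02 1; 0 0 0.1 0 0 0 1; 0 0 0.1 0 0 0 1; 0 0 0 0 0 0 1")

```text
time_s: 8.6
eef_pos: [0.5899, -0.3317, 0.3096]
tool_rot: [0.179, 0.984, 0.002, -0.001]
force: [-0.4, 0.6, 0.7]
opening: 0.0003
```

Run:
```python
from h import *
im=robot.get_image("wrist"); cv2.imwrite("pics/w8.png",cv2.resize(im["color"],(800,600)))
im=robot.get_image("scene"); cv2.imwrite("pics/s8.png",cv2.resize(im["color"][170:270,100:260],(800,500)))
go([0.586,-0.339,0.26],68.8)
```

```text
t 8.7 pos [ 0.5913 -0.3328  0.3141] norm shift [ 0.008 -0.02   0.135] F [-0.4 -0.1  1.2] op 0.0003 qd [ 0.03  0.48  0.6   1.51 -0.29  1.24  1.88]
turn norm [0.008 0.01  0.019]
```

View pics/w8.png

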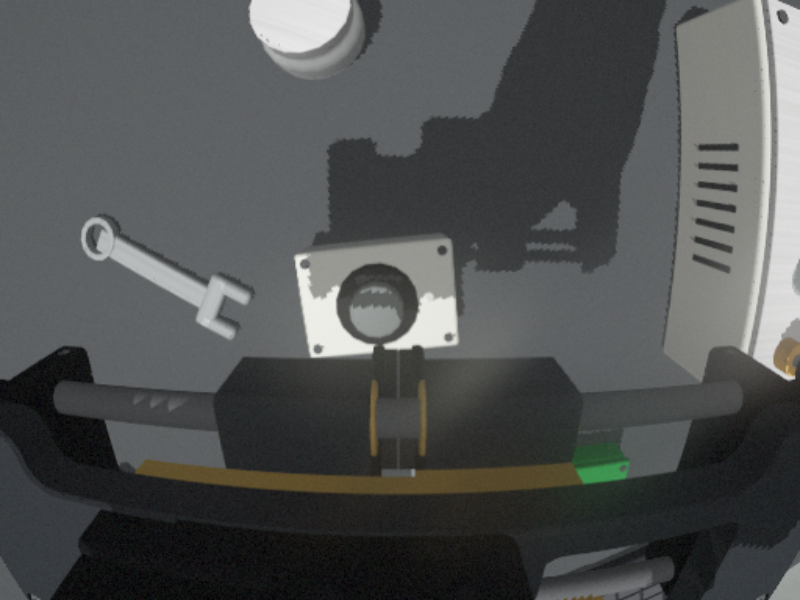

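View pics/s8.png

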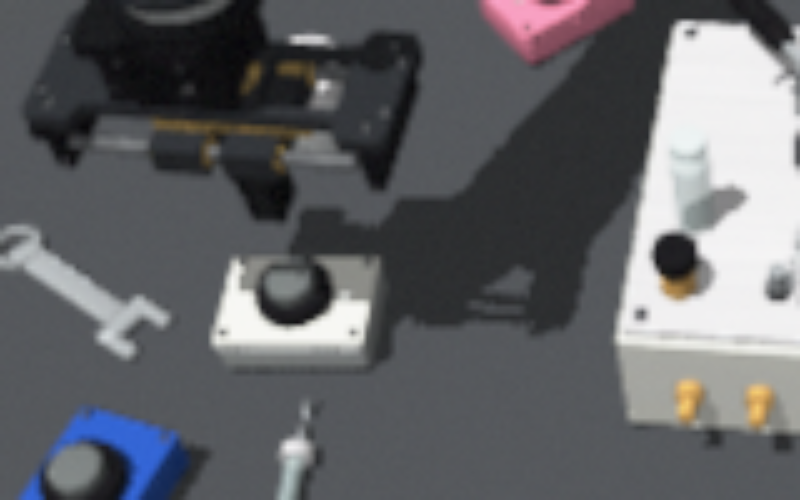

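The wrist view shows the white unit with its key at (377,305), slightly left of the fingers at (398,350). I'll work out the key's position from the wrist ray.

```bash
cat >> h.py <<'E'
def wray(im,u,v,z):
    f=f_of(im); du,dv=u-im["cx"],v-im["cy"]; r=np.hypot(du,dv); t=r/f
    d=np.array([np.sin(t)*du/r,np.sin(t)*dv/r,np.cos(t)]); d=im["pose"][:3,:3]@d; o=im["pose"][:3,3]
    return o+d*(z-o[2])/d[2]
E
python3 - <<'E'
from h import *
im=robot.get_image("wrist")
for u,v in [(377*.64,306*.64),(377*.64,302*.64)]: print(wray(im,u,v,0.056),wray(im,u,v,0.034))
for a in [(295,257),(451,236),(458,344),(309,355)]: print(wray(im,a[0]*.64,a[1]*.64,0.034))
for b in robot.boxes_of("start_key_top","wrist")[:2]: print(b,wray(im,*b["at"],0.056))
go([0.586,-0.339,0.26],68.8)
E
```

```text
[ 0.5863213  -0.34242478  0.056     ] [ 0.59235695 -0.34567646  0.034     ]
[ 0.58423551 -0.3416088   0.056     ] [ 0.59007833 -0.34478505  0.034     ]
[ 0.54797115 -0.37944947  0.034     ]
[ 0.56851591 -0.29145202  0.034     ]
[ 0.63216023 -0.30866176  0.034     ]
[ 0.60692745 -0.39645022  0.034     ]
{'at': [239.4, 187.8], 'p': 0.66} [ 0.57925147 -0.3413415   0.056     ]
{'at': [510.6, 175.9], 'p': 0.42} [ 0.67070722 -0.05777612  0.056     ]
t 8.8 pos [ 0.5914 -0.334   0.3158] norm shift [ 0.009 -0.017  0.139] F [ 0.7 -0.9  1.1] op 0.0003 qd [ 0.03  0.48  0.61  1.51 -0.29  1.24  1.88]
turn norm [0.006 0.017 0.017]
```

>>> carry_out(targets="0.006 -0.021 0.04 0.01 0.01 0.02 1; 0 0 0.05 0 0 0 1; 0 0 0.04 0 0 0 1; 0 0 0 0 0 0 1")

```text
time_s: 9.3
eef_pos: [0.5864, -0.3419, 0.2626]
tool_rot: [0.185, 0.983, -0.002, 0.003]
force: [-0.0, -0.5, 0.4]
opening: 0.0004
```

Run:
```python
from h import *
go([0.586,-0.341,0.24],68.8)
im=robot.get_image("scene"); cv2.imwrite("pics/s9.png",cv2.resize(im["color"][170:270,100:260],(800,500)))
```

```text
t 9.3 pos [ 0.5864 -0.3419  0.2626] norm shift [0.002 0.002 0.057] F [-0.  -0.5  0.4] op 0.0004 qd [ 0.05  0.53  0.59  1.56 -0.31  1.15  1.91]
turn norm [-0.005  0.013 -0.004]
```

View pics/s9.png

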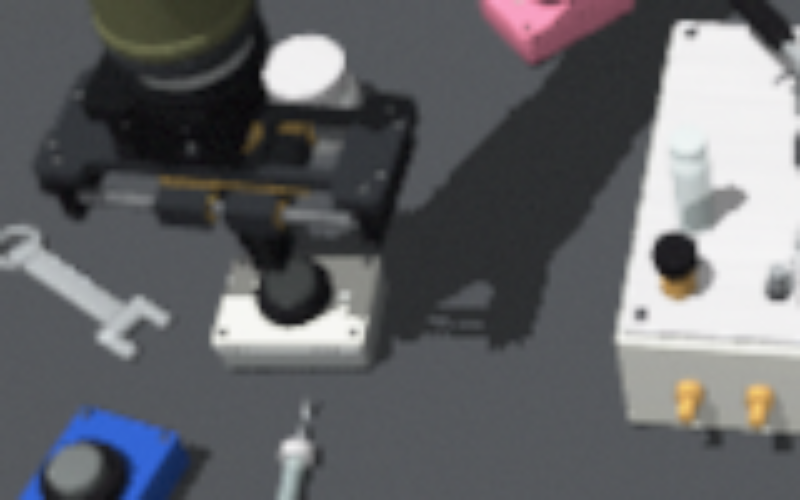

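The scene crop shows the fingers at (270,250), directly above the key at (293,290). I'll lower them in small steps, watching the force.

>>> carry_out(targets="0 0 0.02 0 0 0 1; 0 0 0.02 0 0 0 1; 0 0 0 0 0 0 1")

```text
time_s: 9.72
eef_pos: [0.5872, -0.3423, 0.2472]
tool_rot: [0.185, 0.983, -0.002, 0.004]
force: [-0.8, -0.2, 0.1]
opening: 0.0007
```

>>> carry_out(targets="0 0 0.01 0 0 0 1; 0 0 0.005 0 0 0 1; 0 0 0 0 0 0 1")

```text
time_s: 10.1
eef_pos: [0.5875, -0.3424, 0.2413]
tool_rot: [0.185, 0.983, -0.002, 0.005]
force: [0.4, 0.1, -0.3]
opening: 0.0004
```

>>> carry_out(targets="0 0 0.008 0 0 0 1; 0 0 0.005 0 0 0 1; 0 0 0 0 0 0 1")

```text
time_s: 10.48
eef_pos: [0.5877, -0.3426, 0.2367]
tool_rot: [0.185, 0.983, -0.002, 0.005]
force: [-0.8, 0.6, 2.3]
opening: 0.0004
```

>>> carry_out(targets="0 0 0.006 0 0 0 1; 0 0 0.006 0 0 0 1; 0 0 0 0 0 0 1")

```text
time_s: 10.85
eef_pos: [0.5877, -0.3428, 0.2329]
tool_rot: [0.185, 0.983, -0.002, 0.005]
force: [-1.5, 1.1, 3.7]
opening: 0.0005
```

>>> carry_out(targets="0 0 0.008 0 0 0 1; 0 0 0.006 0 0 0 1; 0 0 0 0 0 0 1")

```text
time_s: 11.22
eef_pos: [0.5876, -0.3433, 0.2333]
tool_rot: [0.185, 0.983, -0.001, 0.006]
force: [-1.1, 1.2, 3.7]
opening: 0.0006
```

Force is 3.7 N but fully down takes 4.5 N, so I press a bit further.

>>> carry_out(targets="0 0 0.015 0 0 0 1; 0 0 0.02 0 0 0 1; 0 0 0.02 0 0 0 1")

```text
time_s: 11.6
eef_pos: [0.5876, -0.3451, 0.2317]
tool_rot: [0.185, 0.983, 0.003, 0.007]
force: [-16.9, 12.1, 46.1]
opening: 0.0004
```

Run:
```python
from h import *
go([0.586,-0.341,0.24],68.8)
im=robot.get_image("scene"); cv2.imwrite("pics/s10.png",cv2.resize(im["color"][170:270,100:260],(800,500)))
```

```text
t 11.6 pos [ 0.5876 -0.3451  0.2317] norm shift [ 0.007  0.008 -0.021] F [-16.9  12.1  46.1] op 0.0004 qd [ 0.07  0.56  0.58  1.57 -0.34  1.1   1.93]
turn norm [ 0.018  0.026 -0.003]
```

View pics/s10.png

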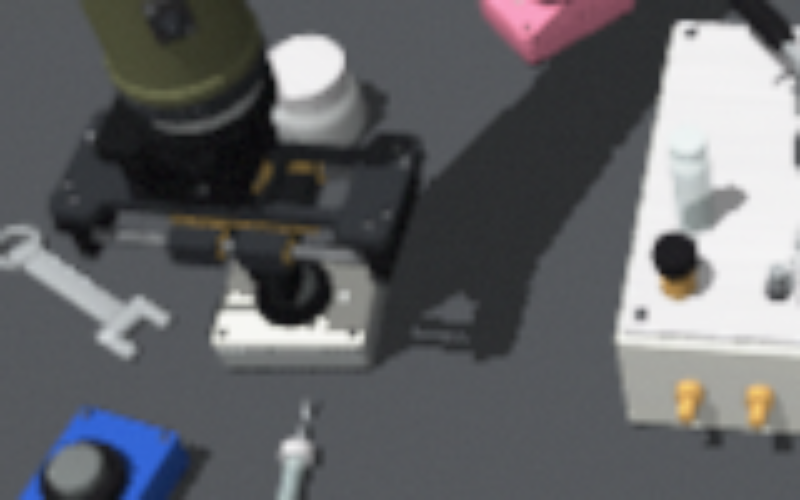

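The force rose to 46 N at TCP z 0.2317, about 6 mm below first contact, so the key has bottomed. I'll lift straight up and check.

>>> carry_out(targets="0 0 -0.01 0.01 0.01 0 1; 0 0 -0.02 0.01 0.01 0 1; 0 0 -0.06 0 0 0 1; 0 0 -0.12 0 0 0 1; 0 0 0 0 0 0 1")

```text
time_s: 12.28
eef_pos: [0.5875, -0.345, 0.3179]
tool_rot: [0.185, 0.983, -0.001, 0.002]
force: [-0.1, 0.1, 0.3]
opening: 0.0004
```

Run:
```python
from h import *
im=robot.get_image("wrist"); cv2.imwrite("pics/w11.png",cv2.resize(im["color"],(800,600)))
sc=robot.get_image("scene"); cv2.imwrite("pics/s11.png",cv2.resize(sc["color"][130:280,90:320],(800,522)))
go([0.586,-0.341,0.24],68.8)
import pickle
pickle.dump(im,open("w11.pkl","wb"))
S=pickle.load(open("scene0.pkl","rb"))
d=np.abs(sc["color"].astype(int)-S["color"].astype(int)).max(-1)
print("unit-region diff px (rows 220-245, cols 140-180):",(d[222:245,140:178]>40).sum())
```

```text
t 12.375 pos [ 0.5865 -0.3436  0.3134] norm shift [0.003 0.006 0.183] F [ 1.  -0.3 -1. ] op 0.0004 qd [ 0.04  0.49  0.61  1.5  -0.29  1.25  1.89]
turn norm [ 0.    -0.008 -0.003]
unit-region diff px (rows 220-245, cols 140-180): 132
```

View pics/w11.png

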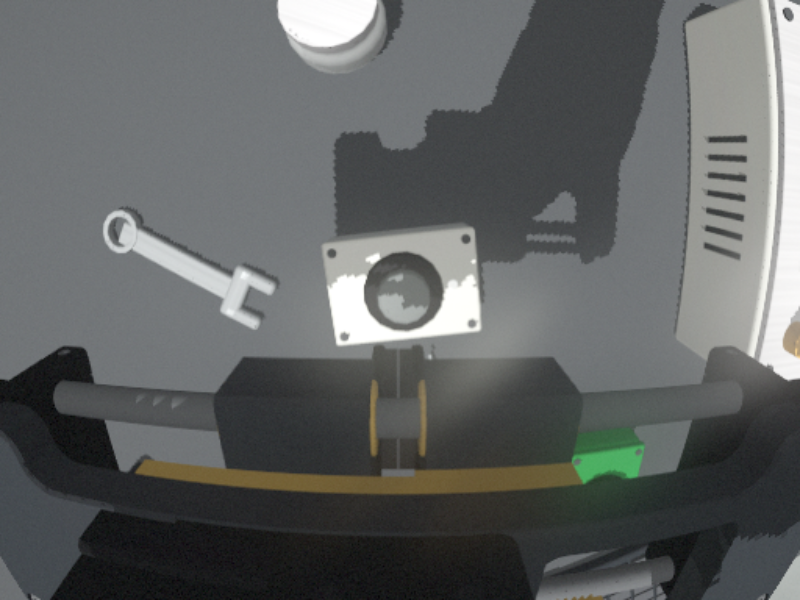

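View pics/s11.png

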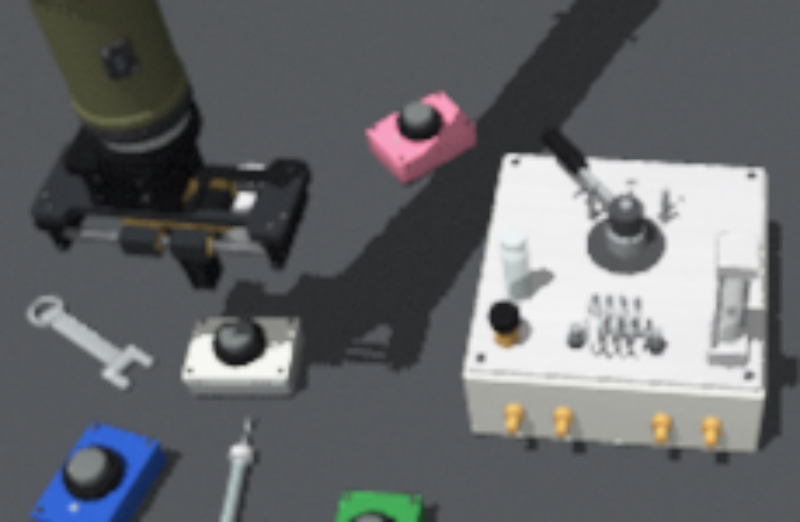

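Run:
```python
from h import *
import pickle
im=pickle.load(open("w11.pkl","rb"))
print("key",wray(im,403*.64,292*.64,0.056))
c=[wray(im,a*.64,b*.64,0.034) for a,b in [(322,242),(476,227),(481,330),(336,345)]]; print(np.array(c).round(3),np.mean(c,0))
sc=robot.get_image("scene");C=cloud(sc);col=sc["color"].astype(int)
print(robot.observe()["eef_pos"])
print("scene key",[ (b["at"],b["p"],px2w(sc,*b["at"]).round(3)) for b in robot.boxes_of("start_key_top","scene")])
m=(abs(C[...,2]-0.036)<0.006)&(abs(C[...,0]-0.59)<.07)&(abs(C[...,1]+.335)<.08)&(col.min(-1)>110)
print("lid",cv2.minAreaRect((C[m][:,:2]*1000).astype(np.float32)))
im=pickle.load(open("scene0.pkl","rb"));C=cloud(im);col=im["color"].astype(int)
m=(abs(C[...,2]-0.036)<0.006)&(abs(C[...,0]-0.59)<.07)&(abs(C[...,1]+.335)<.08)&(col.min(-1)>110)
print("lid0",cv2.minAreaRect((C[m][:,:2]*1000).astype(np.float32)))
```

```text
key [ 0.58054076 -0.34022275  0.056     ]
[[ 0.541 -0.375  0.034]
 [ 0.565 -0.289  0.034]
 [ 0.626 -0.306  0.034]
 [ 0.603 -0.393  0.034]] [ 0.58382315 -0.34076579  0.034     ]
[ 0.58637292 -0.34330385  0.31255386]
scene key [([117.1, 264.2], 0.62, array([ 0.689, -0.454,  0.059])), ([209.6, 163.9], 0.59, array([ 0.373, -0.149,  0.058])), ([268.8, 217.8], 0.51, array([ 0.713, -0.032,  0.154])), ([196.5, 284.8], 0.47, array([ 0.804, -0.253,  0.057])), ([268.4, 184.6], 0.41, array([0.551, 0.011, 0.099]))]
lid ((585.4378051757812, -338.1099548339844), (89.62037658691406, 62.211849212646484), 74.12354278564453)
lid0 ((585.1879272460938, -338.39678955078125), (90.30815887451172, 63.51368713378906), 75.73186492919922)
```

The unit hasn't moved: lid centre is unchanged within 1 mm. But my press was about 5 mm off the key's centre, so I can't rule out that the collar took part of the load. I'll press again, better centred, which does no harm with the lever at inject.

>>> carry_out(targets="0.008 0.008 0.06 0 0 0 1; 0 0 0.06 0 0 0 1; 0 0 0.04 0 0 0 1; 0 0 0 0 0 0 1")

```text
time_s: 12.98
eef_pos: [0.5829, -0.3379, 0.2411]
tool_rot: [0.185, 0.983, 0.001, -0.007]
force: [0.2, 0.9, 0.1]
opening: 0.0007
```

Run:
```python
from h import *
go([0.585,-0.339,0.243],68.8)
```

```text
t 12.975 pos [ 0.5829 -0.3379  0.2411] norm shift [-0.006 -0.001 -0.005] F [0.2 0.9 0.1] op 0.0007 qd [ 0.05  0.55  0.58  1.58 -0.32  1.13  1.91]
turn norm [-0.    -0.027 -0.003]
```

>>> carry_out(targets="-0.004 -0.001 0.006 0 -0.02 0 1; 0 0 0.006 0 0 0 1; 0 0 0 0 0 0 1")

```text
time_s: 13.35
eef_pos: [0.5847, -0.3395, 0.238]
tool_rot: [0.185, 0.983, 0.0, -0.0]
force: [0.0, 0.3, 0.7]
opening: 0.0005
```

>>> carry_out(targets="0 0 0.006 0 0 0 1; 0 0 0.006 0 0 0 1; 0 0 0.003 0 0 0 1")

```text
time_s: 13.72
eef_pos: [0.5848, -0.3397, 0.2334]
tool_rot: [0.185, 0.983, 0.0, 0.0]
force: [-1.1, 0.8, 3.4]
opening: 0.0003
```

>>> carry_out(targets="0 0 0.006 0 0 0 1; 0 0 0.006 0 0 0 1; 0 0 0.006 0 0 0 1")

```text
time_s: 14.1
eef_pos: [0.5848, -0.3402, 0.2325]
tool_rot: [0.185, 0.983, 0.001, 0.001]
force: [-6.2, 5.0, 15.7]
opening: 0.0003
```

Now centred, contact came at about 0.238–0.239 and the hard stop at 0.2325. That is the key's full 6 mm, within reading noise. I'll press slightly more, then release and clear.

>>> carry_out(targets="0 0 0.01 0 0 0 1; 0 0 0.01 0 0 0 1; 0 0 -0.01 0 0 0 1; 0 0 -0.02 0 0 0 1; 0 0 -0.06 0 0 0 1; 0 0 -0.12 0 0 0 1; 0 0 -0.12 0 0 0 1; 0 0 0 0 0 0 1")

```text
time_s: 15.1
eef_pos: [0.5847, -0.3417, 0.367]
tool_rot: [0.185, 0.983, 0.002, 0.002]
force: [0.3, 0.1, -0.7]
opening: 0.0001
```

Run:
```python
from h import *
import pickle
sc=robot.get_image("scene");C=cloud(sc);col=sc["color"].astype(int)
cv2.imwrite("pics/s12.png",cv2.resize(sc["color"][130:310,90:390],(800,480)))
m=(abs(C[...,2]-0.036)<0.006)&(abs(C[...,0]-0.59)<.07)&(abs(C[...,1]+.335)<.08)&(col.min(-1)>110)
print("lid",cv2.minAreaRect((C[m][:,:2]*1000).astype(np.float32)))
m=(C[...,2]>0.125)&(C[...,2]<0.16)&(abs(C[...,0]-0.535)<.06)&(abs(C[...,1]+.03)<.1)
P=C[m][:,:2]-[.613,-.003]; print("lever",m.sum(),np.degrees(np.arctan2(P[:,1],P[:,0]).mean())%360)
def key(C):
    m=(C[...,2]>0.05)&(C[...,2]<.075)&(abs(C[...,0]-0.586)<.03)&(abs(C[...,1]+.34)<.03); return np.percentile(C[m][:,2],[50,80,95]).round(4),m.sum()
print("key z now/before",key(C),key(cloud(pickle.load(open("scene0.pkl","rb")))))
go([0.585,-0.339,0.4],68.8)
```

```text
lid ((585.2037353515625, -338.43597412109375), (89.90532684326172, 64.67070007324219), 74.33920288085938)
lever 128 200.89967266267948
key z now/before (array([0.0569, 0.0592, 0.0608]), np.int64(94)) (array([0.0574, 0.0588, 0.0601]), np.int64(84))
t 15.15 pos [ 0.5843 -0.341   0.3644] norm shift [ 0.     0.006 -0.089] F [ 0.4  0.3 -0.9] op 0.0005 qd [ 0.03  0.45  0.62  1.45 -0.27  1.33  1.87]
turn norm [ 0.011 -0.002 -0.004]
```

View pics/s12.png

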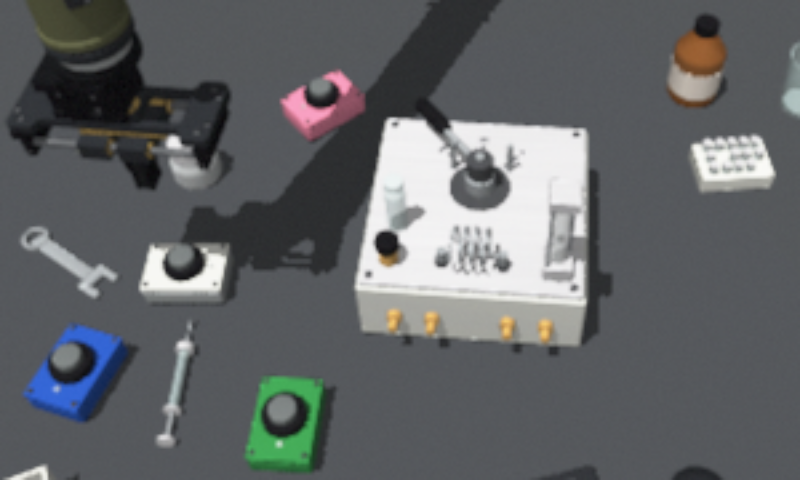

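The last picture shows the key up at (183,260), the lever at inject with its grip at (430,112), and all bystanders in place. The arm is clear, so I hand the job in.

Run:
```python
from plant import robot
print(robot.finish_job())
```

```text
the job is handed in; nothing more can be done
None
```

I pushed the lever from load past the bleed click to the inject stop, then pressed the start key on the white-lidded unit, and handed the job in at about 15 s.

- **Lever:** about 20 N of reaction showed it was hard against the inject stop. The last measurement put it at 200.9°, where the stop should be at about 200.8°.
- **Start key:** I pressed twice, because the first press was about 5 mm off the key's centre. The second was centred and met a hard stop about 6 mm below first contact. That travel is my estimate from tool height and force, since I had no direct reading of the key or a run-start signal.
- **After release:** the key top was back at its starting height, within noise. The unit's lid had not moved, to within 1 mm.
- **Bystanders:** those in the last picture looked undisturbed by eye; I did not measure them, and the beaker was only partly in view. The arm was clear of everything.
- **Disagreements:** the tool rose about 8 mm and then dropped about 8 mm below its set height during the lever push. I corrected both, with no sign of touching the deck. The networks' key detections mostly landed on the look-alikes, so I located the key from colour, depth and the wrist view instead.

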